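Set the hold-down of a jeweller's strip guide

ROBOT

A 6-joint arm with a two-finger parallel gripper is mounted at the origin on the work surface. World frame = base frame: x ahead of the robot, y to its left, z up, the work surface at z = 0. Lengths are in m, angles in rad, forces in N, time in s.
With the tool pointing down it reaches from about 0.3 to 0.775 m from the base axis. Payload 14.6 kg.
Tool frame: the origin (TCP) lies on the mounting face of the last link; the fingertips stand 199 mm ahead of it and the grasp point (between the pads) lies 180 mm ahead of it; z points along the fingers, y is the line along which they close (so a half turn about z gives the same grasp; the last joint's range is limited). The gripper opens to 94 mm and grips with 3 to 60 N. Pads are 16 mm wide; open, the fingers measure 119 mm over their backs; the gripper's body (75 mm by 177 mm) begins 78 mm behind the grasp point.
Start: joints at [-1.246, 0.3, 1.521, -0, 1.321, -0.067], TCP at [0.21, -0.508, 0.405] pointing down, gripper open.
Joint ranges: [-3.03, 3.03], [-0.79, 2.21], [0.23, 2.52], [-1.04, 4.18], [0, 3.07], [-2.55, 2.55]. Speed limits (rad/s): [2.22, 2.22, 2.57, 3.14, 3.14, 3.14].

INTERFACE

Orientations are given as a rotation vector (axis times angle).
In Python, from cell import manip gives the robot as it stands. The module is installed in compiled form; this text tells all that it offers. Calls block until the motion is done:
- manip.movep(position, orientation): joint-space move of the TCP to a pose.
- manip.move_linear(position, orientation=None, velocity=0.15, force_limit=None): straight line of the TCP; orientation=None keeps the orientation; velocity is the mean speed in m/s. With force_limit (N) it stops when the force on the tool has changed by that much, and returns True; else False.
- manip.move_j(angles): joint-space move.
- manip.move_gripper(opening, effort=None): finger opening in m; effort is the grip in N (None keeps the last); returns when the fingers have stopped.
- manip.pause(seconds).
- manip.ik(position, orientation): joint angles nearest the present ones, or None.
- manip.get_obs(): the state.
- manip.read_camera(name): name is "scene" or "top" or "wrist"; returns the picture (480x640x3 uint8, red, green, blue); there is no depth.
- manip.camera_model(name): a dict with "K" (3x3 intrinsics, pixels), "view" (4x4, takes a point from world to camera coordinates). Camera axes: x right, y up, looking along -z (the intrinsics and any distortion apply to the point x, -y, -z); pixel columns grow to the right and rows downward; lengths in m; the calibration is good to about 2 mm. A picture is of the moment at which its call begins: read the wrist's pose just before it. camera_model takes no time and is no camera call; for the wrist camera it gives the pose at the moment of the call.
A pose or a line that the arm cannot do raises manip.IKError and nothing moves.
- manip.sign_off(): hands the job in; it is judged then, once.
Trained networks look in the newest picture that a camera, given by its name, has taken for a name from the list of things; names that differ only in an ending like _2 or _b are one class to them, and where a whole thing is asked for, a point or a joint stands for the part that bears it (a point fixed in the world has none). Each returns a list of dicts, best first, with "confidence" (0 to 1); they miss things now and then, are a little off and sometimes report something else, mostly with a low value. They report only what shows in the picture. A call takes as long as a camera call.
- manip.regions_of(query, camera): "mask" (480x640 bool, what is visible of it) and "box" ([left, top, right, bottom] in pixels, round what is visible of it).
The state is a dict: "t": time; "joint_pos": joint angles; "dq": joint speeds; "tau": joint torques, N m; "eef_pos": TCP position; "tcp_rot": TCP orientation; "ft_force": force on the tool from outside, world axes, zero at the start; "wrist_torque": the same for the moment, N m; "finger_gap": finger opening in m; "grasp_force": force on a finger pad.
Only numpy, scipy, OpenCV 4.12 (cv2) and the standard library are available. Lean on these libraries where they do the work, as an engineer would, in place of code of your own. Each camera call takes 0.05 s, during which the arm holds its last target. There are 200 camera calls.

TASK

Set the hold-down of the strip guide: turn the tall knurled thumbscrew on its bridge clockwise until you feel it seat on the brass strip and stop there without forcing it, then back it off a quarter turn so that the strip can slide, and let go. Leave the strip lying in its channel.

Things in the scene. Friction and masses are not known exactly. Their poses are not given: they have to be found in the camera images.
- screw_grip (a point): centre of the thumbscrew's knurled steel head, on its upright axis: the point to grip. The head is an upright cylinder 28 mm across, 24 mm tall, with a dark slot across its flat top; its underside is 10 mm above the brass collar, so fingertips may go at most 21 mm below this point. It turns in place, without rising or sinking. z is up
- screw (a joint): turn of the thumbscrew, rad; grows clockwise seen from above (tightening). It starts 1.2 to 2.6 rad short of its seat, turns freely against 0.04 N m of friction and stays where it is left. At the seat the reading stops growing; the value there is not given: feel for it
- collar (a joint): wind-up, rad, clockwise positive, of the sprung brass collar (26 mm disc on the bridge under the head). It yields 1 rad per 0.8 N m of torque on the screw and springs back: 0.05 while the screw runs freely; once seated it winds one for one with the head, so resistance rises 0.08 N m per 0.1 rad. 0.15 to 0.35 is well seated, over 0.6 is forced
- guide_top (a point): centre of the top of the guide's bridge, 48 mm above the bench, on the screw's axis. The bridge is an aluminium bar 28 mm (x) by 82 mm (y) on a base plate 130 (x) by 84 (y) by 14 mm fixed to the bench; the strip's channel runs along x. A small fixed lock screw (16 mm head, level axis) on one corner is not the one to turn
- strip_mid (a point): middle of the loose brass strip, 170 x 15 x 3 mm, lying along the channel of the guide under the screw, its underside 14 mm above the bench; it is not handled

How it is judged:
On the way:
1. the thumbscrew has been turned clockwise until it seats (value of joint screw above 3.15 rad), for 0.1 s.
At the end, for the whole second after the job is handed in: after having been seated (to within 0.05 rad), the thumbscrew stands backed off by about a quarter turn: between 45 and 120 degrees (0.78 to 2.1 rad) anticlockwise of its seat; the strip still lies in its channel, its middle within 30 mm of the screw's axis (value of joint screw between 1.1 and 2.42 rad and horizontal distance between strip_mid and guide_top below 0.03 m and height (world z) of strip_mid below 0.02 m); the robot touches nothing.
It fails at once if the thumbscrew is forced: its collar is wound up by more than 0.6 rad (0.48 N m) (value of joint collar above 0.6 rad).
It also fails if it takes over 72 s, if anything falls off the work surface, if the arm or the gripper's body presses on something with over 40 N, if the wrist force passes 120 N, or if a joint passes its speed limit or range.

## Working session

There is one attempt and no reset: what is moved stays moved. The work goes in short steps, each a Python script; the robot and the scene stay as the last script left them, time stands still between calls to the robot, and variables do not carry over. Pictures are saved under pics/ and viewed, at most 10 in all, crops included, and the job is handed in when it is done.

```bash
mkdir -p pics
python3 - <<'E'
from cell import manip
import cv2,numpy as np
o=manip.get_obs();print(o['t'],o['eef_pos'],o['tcp_rot'],o['wrist_torque'])
ims=[]
for c in ['scene','top']:
    im=manip.read_camera(c);ims.append(im)
    for q in ['screw','guide_top','screw_grip']:
        try:
            for r in manip.regions_of(q,c)[:3]: print(c,q,r['confidence'],r['box'],r['mask'].sum())
        except Exception as e: print(c,q,e)
    m=manip.camera_model(c);print(m)
cv2.imwrite('pics/a.png',cv2.resize(np.hstack(ims),(800,300),interpolation=cv2.INTER_AREA)[:,:,::-1])
E
```

```text
0.0 [ 0.20999805 -0.50829611  0.40407832] [-3.08033367e+00 -6.11281221e-01  2.38862137e-04] [ 0.01953348  0.00460693 -0.03242997]
scene guide_top 0.91 [234.1, 160.3, 342.1, 243.2] 4078
scene screw_grip 0.76 [271.4, 163.0, 294.2, 208.2] 466
{'K': array([[623.32550136,   0.        , 318.60306844],
       [  0.        , 623.32550136, 239.31469444],
       [  0.        ,   0.        ,   1.        ]]), 'view': array([[-0.64860436,  0.76078956, -0.02261919,  0.30440354],
       [-0.45021413, -0.35952547,  0.81734244,  0.21249137],
       [ 0.61369343,  0.54031535,  0.575708  , -1.14203849],
       [ 0.        ,  0.        ,  0.        ,  1.        ]])}
top screw 0.59 [395.8, 297.8, 423.3, 323.6] 510
top guide_top 0.56 [344.3, 257.0, 448.6, 371.5] 5523
top screw_grip 0.81 [396.5, 303.4, 420.3, 324.4] 445
{'K': array([[529.73439034,   0.        , 313.04451476],
       [  0.        , 529.73439034, 240.73646613],
       [  0.        ,   0.        ,   1.        ]]), 'view': array([[ 0.02736335, -0.99962466,  0.00133272,  0.03195326],
       [ 0.98694299,  0.02722786,  0.15875195, -0.55113292],
       [-0.15872865, -0.00302866,  0.9873176 , -0.65086592],
       [ 0.        ,  0.        ,  0.        ,  1.        ]])}
```

View pics/a.png

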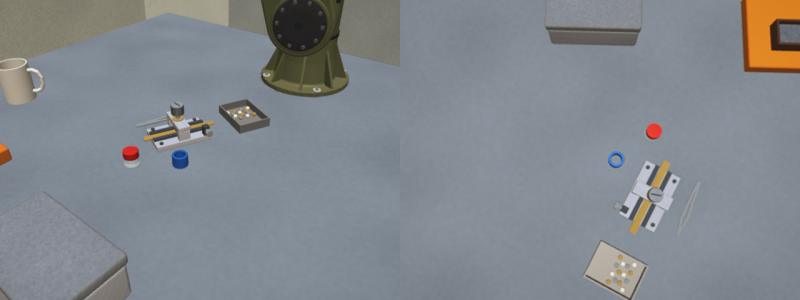

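The guide is at top-camera (408,312), rotated about 25°, with the knurled head upright on its bridge. Next I triangulate it and move above it.

```bash
cat > h.py <<'E'
from cell import manip
import numpy as np,cv2
from scipy.spatial.transform import Rotation as R
def ray(c,uv,m=None):
    m=m or manip.camera_model(c);K,V=m['K'],m['view']
    d=np.linalg.inv(K)@[*uv,1];d=np.array([d[0],-d[1],-d[2]])
    Rt=V[:3,:3].T;return -Rt@V[:3,3],Rt@d
def atz(c,uv,z,m=None):
    o,d=ray(c,uv,m);return o+d*(z-o[2])/d[2]
def proj(c,p):
    m=manip.camera_model(c);q=m['view'][:3,:3]@p+m['view'][:3,3];q=m['K']@[q[0],-q[1],-q[2]];return q[:2]/q[2]
def down(yaw): return (R.from_euler('z',yaw)*R.from_euler('x',np.pi)).as_rotvec()
def ctr(mask):
    v,u=np.nonzero(mask);return np.array([u.mean(),v.mean()])
E
python3 - <<'E'
from h import *
b=[]
for c in ['scene','top']:
    manip.read_camera(c)
    r=manip.regions_of('screw_grip',c)[0];u=ctr(r['mask']);print(c,r['confidence'],u,r['box']);b.append(ray(c,u))
(o1,d1),(o2,d2)=b
s=np.linalg.lstsq(np.c_[d1,-d2],o2-o1,rcond=None)[0]
p1,p2=o1+s[0]*d1,o2+s[1]*d2;print(p1,p2)
p=atz('top',u,0.078);print(p,np.hypot(*p[:2]))
print(R.from_rotvec(manip.get_obs()['tcp_rot']).as_matrix().round(3))
m=manip.camera_model('wrist');print(m['K'][0,0],(-m['view'][:3,:3].T@m['view'][:3,3]),m['view'][:3,:3].round(2))
for y in np.arange(-3.1,3.1,.5):
    q=manip.ik([p[0],p[1],.30],down(y));print(round(y,2),None if q is None else np.round(q,2))
E
```

```text
scene 0.79 [283.23970944 175.25423729] [273.6, 163.4, 294.0, 187.2]
top 0.83 [408.35714286 311.18163265] [398.5, 299.8, 419.6, 321.1]
[ 0.4589825  -0.07076201  0.06966162] [ 0.46096295 -0.07313762  0.07015048]
[ 0.46071065 -0.07173268  0.078     ] 0.46626159783199506
[[ 0.924  0.382 -0.   ]
 [ 0.382 -0.924  0.   ]
 [ 0.    -0.    -1.   ]]
394.3603985319124 [ 0.28352767 -0.47879153  0.3838391 ] [[ 0.38 -0.92 -0.  ]
 [ 0.89  0.37 -0.27]
 [ 0.25  0.1   0.96]]
-3.1 [-0.23  0.24  1.86  0.    1.04 -1.85]
-2.6 [-0.23  0.24  1.86  0.    1.04 -2.35]
-2.1 None
-1.6 None
-1.1 [-0.23  0.24  1.86 -0.    1.04  2.44]
-0.6 [-0.23  0.24  1.86 -0.    1.04  1.94]
-0.1 [-0.23  0.24  1.86 -0.    1.04  1.44]
0.4 [-0.23  0.24  1.86 -0.    1.04  0.94]
0.9 [-0.23  0.24  1.86 -0.    1.04  0.44]
1.4 [-0.23  0.24  1.86 -0.    1.04 -0.06]
1.9 [-0.23  0.24  1.86  0.    1.04 -0.56]
2.4 [-0.23  0.24  1.86  0.    1.04 -1.06]
2.9 [-0.23  0.24  1.86  0.    1.04 -1.56]
```

Run:
```python
from h import *
manip.movep([.46,-.072,.36],down(3.54-2*np.pi))
manip.pause(.3)
m=manip.camera_model('wrist');im=manip.read_camera('wrist')
for q in ['screw_grip','guide_top']:
    for r in manip.regions_of(q,'wrist')[:2]:
        u=ctr(r['mask']);print(q,r['confidence'],r['box'],u,atz('wrist',u,.071,m),atz('wrist',u,.080,m))
o=manip.get_obs();print(o['t'],o['eef_pos'],o['joint_pos'],o['wrist_torque'])
for z in (.059,.071,.083): print(proj('wrist',np.array([.46,-.072,z])))
cv2.imwrite('pics/b.png',im[:,:,::-1])
```

```text
screw_grip 0.92 [309.3, 216.2, 347.1, 262.3] [326.19328264 238.98542459] [ 0.4600415  -0.07220051  0.071     ] [ 0.4575459  -0.07327881  0.08      ]
guide_top 0.9 [239.4, 131.7, 424.1, 297.3] [330.02496439 217.13404303] [ 0.44429997 -0.0759431   0.071     ] [ 0.44233263 -0.07689581  0.08      ]
guide_top 0.34 [306.3, 216.5, 347.6, 259.9] [326.06368647 238.3496632 ] [ 0.45964294 -0.0724688   0.071     ] [ 0.45716072 -0.0735381   0.08      ]
2.9 [ 0.46000903 -0.07210537  0.36000031] [-2.34165885e-01  1.56830614e-01  1.80596375e+00 -1.21750298e-05
  1.17880737e+00 -2.20302621e+00] [ 0.10169996 -0.18303181  0.03077745]
[326.21473168 234.25111443]
[326.25692306 238.94156411]
[326.30273918 244.03497806]
```

View pics/b.png

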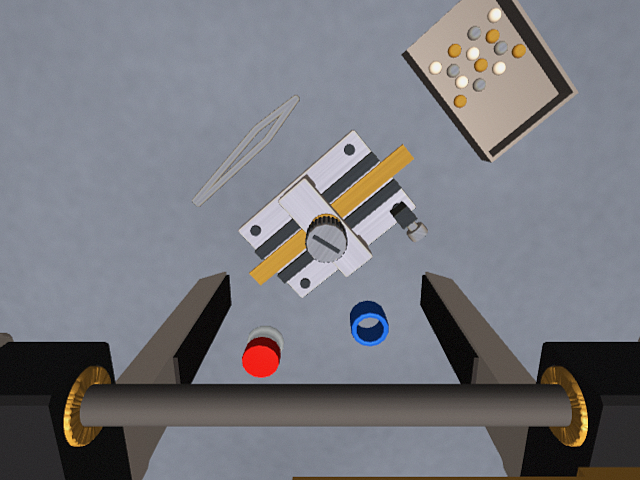

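The slotted steel head is at wrist pixel (326,239). All three cameras agree on (0.460, -0.072, ~0.071). I'll pre-close the fingers, go down and grip.

Run:
```python
from h import *
p=[.460,-.0722]
manip.move_gripper(.055,25)
print(manip.move_linear([*p,.255],velocity=.1,force_limit=15))
manip.pause(.3)
def s():
    o=manip.get_obs();print(round(o['t'],2),o['eef_pos'].round(4),'F',o['ft_force'].round(2),'T',o['wrist_torque'].round(3),o['finger_gap'],o['grasp_force'],o['tau'][5].round(3))
s();manip.move_gripper(.02,25);manip.pause(.3);s()
im=manip.read_camera('wrist');cv2.imwrite('pics/c.png',im[:,:,::-1])
```

```text
False
5.17 [ 0.46   -0.0722  0.2552] F [-0.62  0.4   0.62] T [ 0.139 -0.164  0.022] 0.05515514330374472 0.0 0.0
6.01 [ 0.46   -0.0721  0.255 ] F [-2.66  4.68  2.18] T [1.038 0.239 0.016] 0.0274384213620328 25.0002658367157 0.001
```

View pics/c.png

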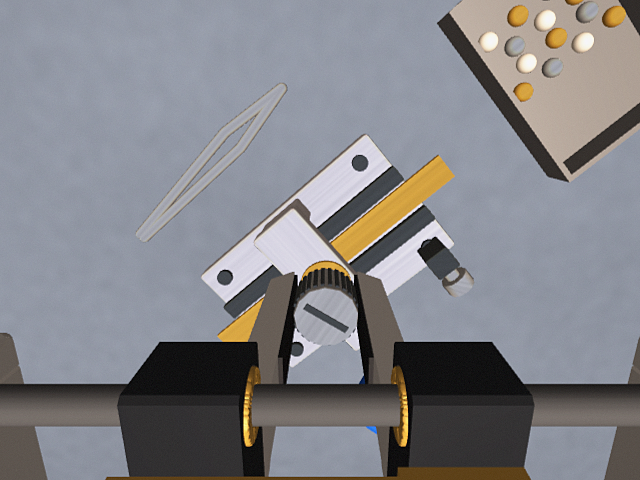

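Fingers hold the head at 27.4 mm, with the knurled head centred between the pads at (326,315). Now I turn clockwise in small steps, watching the torque.

Run:
```python
from h import *
def rd(n=3):
    T=[];F=[]
    for _ in range(n):
        manip.pause(.03);o=manip.get_obs();T.append(o['wrist_torque'][2]);F.append(o['ft_force'])
    return np.mean(T),np.mean(F,0),o
q=np.array(manip.get_obs()['joint_pos']);t0=rd()[0];q0=q[5];j6=q[5];n=0
while j6<q0+2.95:
    j6+=.08;q[5]=j6;manip.move_j(q);T,F,o=rd()
    print(round(j6-q0,2),round(o['t'],1),'dT %.3f'%(T-t0),'tau6 %.3f'%o['tau'][5],F.round(1),round(o['finger_gap'],4))
    if abs(T-t0)>.18 or np.linalg.norm(F)>25: break
```

```text
0.08 6.5 dT -0.001 tau6 0.071 [-1.8  5.   1.7] 0.0275
0.16 6.9 dT 0.023 tau6 0.056 [-2.2  4.8  2.3] 0.0276
0.24 7.2 dT 0.012 tau6 0.061 [-1.6  4.9  1.9] 0.0275
0.32 7.6 dT 0.048 tau6 0.061 [-1.3  5.3  2.5] 0.0273
0.4 7.9 dT 0.050 tau6 0.061 [-1.6  4.9  2.6] 0.0275
0.48 8.3 dT 0.022 tau6 0.061 [-2.   5.5  2.5] 0.0277
0.56 8.6 dT 0.048 tau6 0.061 [-2.   5.3  2.3] 0.0273
0.64 9.0 dT 0.054 tau6 0.061 [-1.9  5.6  3. ] 0.0274
0.72 9.3 dT 0.059 tau6 0.061 [-1.5  5.6  2.2] 0.0277
0.8 9.7 dT 0.028 tau6 0.061 [-1.5  6.1  2. ] 0.0272
0.88 10.0 dT 0.043 tau6 0.061 [-1.3  6.5  2.1] 0.0277
0.96 10.4 dT 0.061 tau6 0.061 [-1.3  6.4  2.2] 0.0279
1.04 10.7 dT 0.038 tau6 0.061 [-0.9  6.5  2. ] 0.0274
1.12 11.1 dT 0.007 tau6 0.061 [-0.9  7.4  2. ] 0.0275
1.2 11.4 dT -0.003 tau6 0.061 [-1.   6.6  1.8] 0.0271
1.28 11.8 dT 0.042 tau6 0.061 [-1.   6.7  2.1] 0.0274
1.36 12.1 dT 0.047 tau6 0.061 [-0.   6.9  1.8] 0.0273
1.44 12.5 dT 0.029 tau6 0.061 [-0.2  7.2  1.7] 0.0276
1.52 12.8 dT 0.043 tau6 0.060 [-0.4  6.8  1.8] 0.0273
1.6 13.2 dT 0.040 tau6 0.060 [0.  7.3 1.6] 0.0275
1.68 13.5 dT 0.011 tau6 0.060 [0.4 7.2 1.5] 0.0274
1.76 13.9 dT 0.021 tau6 0.060 [0.3 7.  0.9] 0.0276
1.84 14.2 dT 0.049 tau6 0.060 [-0.1  7.2  1.1] 0.0274
1.92 14.6 dT 0.019 tau6 0.060 [0.2 7.  1. ] 0.0276
2.0 14.9 dT 0.052 tau6 0.080 [1.2 7.4 0.4] 0.0276
2.08 15.3 dT 0.100 tau6 0.142 [0.6 7.3 0.7] 0.0275
2.16 15.6 dT 0.171 tau6 0.204 [1.  7.5 1. ] 0.0275
2.24 16.0 dT 0.229 tau6 0.265 [1.  7.3 0.7] 0.0273
```

tau6 bends cleanly at 1.975 rad from the start, and the slope after it matches the sprung collar. Wind-up is now about 0.31, so the screw is well seated. I'll confirm there was no slip from the slot, back off 1.5 rad from the seat, and release.

Run:
```python
from h import *
manip.pause(.2)
ims=[manip.read_camera('wrist')]
q=np.array(manip.get_obs()['joint_pos']);q0=q[5]-2.24
for k in range(8):
    q[5]=q0+2.24+(0.475-2.24)*(k+1)/8;manip.move_j(q);o=manip.get_obs();print(round(q[5]-q0,2),o['tau'][5].round(3))
manip.pause(.2);ims.append(manip.read_camera('wrist'))
manip.move_gripper(.055);manip.pause(.2);o=manip.get_obs();print(o['ft_force'],o['finger_gap'])
ims.append(manip.read_camera('wrist'))
manip.move_linear([.460,-.0722,.36],velocity=.1)
manip.pause(.3);ims.append(manip.read_camera('wrist'))
r=manip.regions_of('strip_mid','wrist');m=manip.camera_model('wrist')
for x in r[:2]: print(x['confidence'],x['box'],atz('wrist',ctr(x['mask']),.017,m))
print(manip.get_obs()['t'])
ims=[i[130:430,140:540] for i in ims]
cv2.imwrite('pics/d.png',np.vstack([np.hstack(ims[:2]),np.hstack(ims[2:])])[:,:,::-1])
```

```text
2.02 -0.599
1.8 -0.569
1.58 -0.57
1.36 -0.569
1.14 -0.569
0.92 -0.569
0.7 -0.663
0.48 -0.596
[-0.43464673  0.46771481  0.50915491] 0.05497397031390749
0.9 [279.9, 115.6, 373.6, 304.5] [ 0.44482849 -0.06513417  0.017     ]
21.5333
```

View pics/d.png

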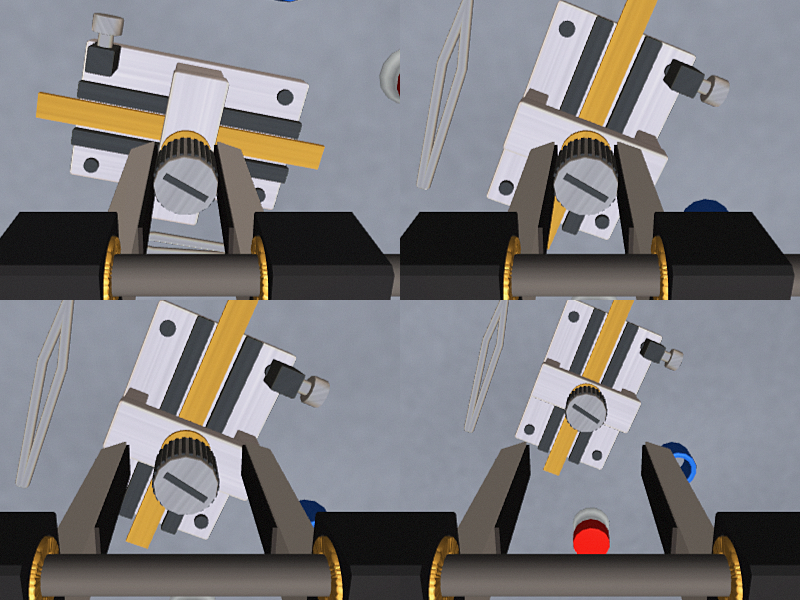

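The slot keeps the same angle in the gripper across all the frames, so nothing slipped. The screw stands about 1.5 rad back from its seat, the strip is in its channel, and the fingers are clear.

```bash
python3 -c "
from cell import manip
print(manip.sign_off())"
```

```text
the job is handed in; nothing more can be done
None
```

I seated the thumbscrew with about 0.31 rad of collar wind-up, backed it off about 1.5 rad (86°) and released it with the strip still in its channel; the job is handed in, no verdict returned.

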